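Put the tea tin away in its rack bay

ROBOT

A 6-joint arm with a two-finger parallel gripper is mounted at the origin on a cart in front of the work surface, level with it; the furniture and walls round the work are solid. World frame = base frame: x ahead of the robot, y to its left, z up, the work surface at z = 0. Lengths are in m, angles in rad, forces in N, time in s.
With the tool pointing down it reaches from about 0.35 to 0.975 m from the base axis. Payload 4.9 kg.
Tool frame: the origin (TCP) lies midway between the tips of the shut fingers; the grasp point (between the pads) lies 19 mm behind it; z points along the fingers, y is the line along which they close (so a half turn about z gives the same grasp; the last joint's range is limited). The gripper opens to 85 mm and grips with 20 to 120 N. Pads are 22 mm wide; open, the fingers measure 114 mm over their backs; the gripper's body (76 mm by 85 mm) begins 54 mm behind the grasp point. The pads swing forward as they close: fully open they stand 13 mm farther back than shut.
Start: joints at [-1.429, 0.053, 1.613, -0, 1.476, -0.119], TCP at [0.161, -0.604, 0.231] pointing down, gripper open.
Joint ranges: [-3.01, 3.01], [-1.01, 2.22], [0.06, 2.58], [-1.02, 4.17], [0.09, 2.62], [-3.14, 3.14]. Speed limits (rad/s): [2.57, 2.57, 3.14, 3.14, 3.14, 3.14].

INTERFACE

Orientations are given as a unit quaternion [w, x, y, z].
In Python, from plant import * gives the robot as it stands.
- The arm moves only by the tool jog_arm, never from a script. Its argument "targets" is a list of rows, each a list of 3 entries, a list of its own where there are three numbers: the shift along the tool's x, y, z in units of 25 mm (1.0 is 25 mm), then the turn, a rotation vector about the tool's x, y, z in units of 8 degrees (1.0 is 8 degrees), then the opening in per cent of the stroke, from 0 (shut) to 100 (fully open). A call has 1 to 8 rows; each row is the pose to reach, as a shift and turn from the pose commanded when the call began, along the tool's axes at that moment; what a row does not reach only later rows make up. A row lasts 1/8 s, in which the tool goes at most 62.5 mm and 10.7 degrees, less where a joint would pass 70% of its speed; a pose out of reach is approached as far as the arm can. A call with a gripper value outside its range is refused whole. The fingers move at their own pace and stop on an object; the grip force is fixed at half the most. Time passes only in rows, so rows that repeat a pose let the fingers close. It gives the time, the measured TCP pose, the force, the opening and the grip force at its end, in the units of the state.
- state(): the state, without advancing time (a new reading comes with each control period).
- grab_frame(name): name is "scene" or "top" or "wrist"; returns (picture, depth): 384x512x3 uint8, red, green, blue; 384x512 float32, m along the optical axis (not along the pixel's ray), 0 where there is no reading.
- camera_params(name): a dict with "fovy" (degrees; the focal length in pixels is half the picture's height over the tangent of half this angle, whatever the lens; pixels are square), "cx", "cy" (the principal point, pixels), "rvec" (rotation vector, rad) and "tvec" (3), from world to camera coordinates, as OpenCV has them; the wrist camera has in their place "hand_eye" (4x4, takes a point from camera to tool coordinates, whose origin is the TCP and whose axes are the flange's). Camera axes: x right, y down, z forward; pixel columns grow to the right and rows downward; lengths in m; the calibration is good to about 2 mm. A picture is of the moment at which its call begins: read the wrist's pose just before it. camera_params takes no time and is no camera call.
- job_done(): hands the job in; it is judged then, once.
The state is a dict: "time": time; "joint_pos": joint angles; "joint_vel": joint speeds; "joint_efforts": joint torques, N m; "tool_pos": TCP position; "tool_rot": TCP orientation; "contact_force": force on the tool from outside, world axes, zero at the start; "ft_torque": the same for the moment, N m; "gripper_width": opening from 0.0 (shut) to 1.0 (fully open); "grasp_force": force on a finger pad.
Only numpy, scipy, OpenCV 4.12 (cv2) and the standard library are available. Lean on these libraries where they do the work, as an engineer would, in place of code of your own. Each camera call takes 0.05 s, during which the arm holds its last target. There are 200 camera calls.

TASK

The tea tin was left open. Push its lid fully shut, and push the tin across the worktop and in between the two dividers of the rack's empty bay until it stands right back against the back board, upright and with the lid shut. Only push with the fingers: do not pick the tin up or tip it over, and leave everything else where it stands.

Things in the scene. Friction and masses are not known exactly. Their poses are not given: they have to be found in the camera images.
- tea_tin: Loose square dark-green tea tin, full, 0.27 to 0.5 kg, smooth (friction about 0.35), with a hinged lid. Origin on its underside, z up. Body: box x -31..31, y -30..32, z 0..78 mm. Shut lid: cap x -32..32, y -31..33, z 79..97 mm. Starts 10 cm or more to the right of the empty bay, nearer to the robot, hinge side (its -y) to the robot's right, up to 26 degrees off. May end with any side to the front.
- tin_mid (a point): Centre of the tin's body (62 x 62 mm), 39 mm above its underside; same axes as the tin.
- tea_tin_lid (a joint): Lid angle, rad: 0 shut, 1.75 fully open (leaning out past upright). Hinge line along the tin's x at y = -30, z = 78 mm. Open, the 64 x 64 x 18 mm cap stands up on the hinge side, its top edge about 140 mm above the worktop. Light friction (0.01 N m), no latch or spring: it may stay where it is left. Pushed over quickly it can tip the tin.
- rack: Dark wooden rack fixed to the worktop: back board 246 mm wide, 117 mm high, and four upright dividers 12 mm thick, 62 mm high, with half-round front ends, making three bays 66 mm wide, open at front and top, with no step at the floor. Origin on the worktop; x into the bays (away from the robot), y left. Board's face at x = 32 mm, dividers' front ends at x = -28, bay centre lines at y = -78, 0, 78.
- empty_bay (a point): Where point tin_mid is when the tin stands centred in the one empty bay (left, middle or right) and touches the back board; 39 mm above the worktop. Axes as the rack's: x into the bay, y left. The tin then stands 3 mm proud of the dividers' front ends, with 2 mm of clearance at each side.
- spice_jar: Bystander: round spice jar with a red cap, 45 mm across, 106 mm high, loose, in one of the other bays. Origin on its underside.
- pepper_mill: Bystander: light turned-wood mill, 53 mm across, 111 mm high, loose, in the remaining bay. Origin on its underside.
- mug: Bystander: small stoneware cup with a brown band, 73 x 100 x 66 mm, loose, beyond the tin. Origin on its underside.
- teaspoon: Bystander: teaspoon lying flat, 130 x 27 x 11 mm, loose, to the right of the tin. Origin on its underside, at its middle.
Not all that is in view belongs to the job. What is shaped like the tea_tin but pink or purple is not meant.

How it is judged:
At the end, for the whole second after the job is handed in: The lid is shut (under 0.08 rad); the tin stands upright on the worktop (within 0.06 rad), at rest, in the empty bay, within 6 mm of touching the back board (value of joint tea_tin_lid below 0.08 rad and x of tin_mid in the frame of empty_bay between -0.006 and 0.006 m and y of tin_mid in the frame of empty_bay between -0.008 and 0.008 m and angle between tea_tin's own z axis and vertical below 0.06 rad and height (world z) of tea_tin below 0.006 m and linear speed of tea_tin below 0.02 m/s).
It fails at once if the tin is lifted off the worktop (height (world z) of tea_tin above 0.015 m).
It fails at once if the tin is tipped over (angle between tea_tin's own z axis and vertical above 0.4 rad).
It fails at once if the spice jar or the mill in the rack is disturbed (distance of any of spice_jar, pepper_mill from where it was at the start of the episode above 0.025 m or angle between any of spice_jar, pepper_mill's own z axis and vertical above 0.5 rad).
It fails at once if the mug or the teaspoon is disturbed (distance of any of mug, teaspoon from where it was at the start of the episode above 0.025 m or angle between mug's own z axis and vertical above 0.5 rad).
It also fails if it takes over 72 s, if anything falls off the work surface, if the arm or the gripper's body presses on something with over 40 N, if the wrist force passes 120 N, or if a joint passes its speed limit or range.

## Working session

There is one attempt and no reset: what is moved stays moved. The work goes in short steps, Python scripts to look and compute and a tool call to move; the robot and the scene stay as the last step left them, time stands still between calls to the robot, and variables do not carry over. Pictures are saved under pics/ and viewed, at most 10 in all, crops included, and the job is handed in when it is done.

Besides the shell and the picture viewer there is one more tool, called after "Emit:" as name(argument=value, ...) on one line, values as JSON. jog_arm: Moves the arm, as the interface text tells. Its arguments: {"type":"object","properties":{"targets":{"type":"array"}},"required":["targets"]}

```bash
mkdir -p pics
cat > h.py <<'E'
from plant import *
import numpy as np, cv2
def K(p): 
    f=192/np.tan(np.radians(p["fovy"])/2); return f
def cloud(name):
    s=state(); im,d=grab_frame(name); p=camera_params(name); f=K(p)
    v,u=np.mgrid[0:384,0:512]
    P=np.stack([(u-p["cx"])/f*d,(v-p["cy"])/f*d,d],-1)
    if "rvec" in p:
        R=cv2.Rodrigues(np.array(p["rvec"],float))[0]; W=(P-np.array(p["tvec"]).ravel())@R
    else:
        H=np.array(p["hand_eye"]); q=s["tool_rot"]
        from scipy.spatial.transform import Rotation as Ro
        R=Ro.from_quat([q[1],q[2],q[3],q[0]]).as_matrix()
        W=(P@H[:3,:3].T+H[:3,3])@R.T+np.array(s["tool_pos"])
    W[d==0]=np.nan
    return im,W
def save(n,im): cv2.imwrite("pics/"+n,im[...,::-1])
E
python3 - <<'E'
from h import *
s=state();print(s["time"],s["tool_pos"],s["tool_rot"])
a,Wa=cloud("scene");b,Wb=cloud("top")
save("both.png",cv2.resize(np.hstack([a,b]),(800,300)))
save("top.png",b);np.savez("c0.npz",a=a,Wa=Wa,b=b,Wb=Wb)
for n in("scene","top","wrist"):print(camera_params(n))
for W in(Wa,Wb):print(np.isnan(W[...,0]).mean(),W[192,256],W[300,256],W[100,256])
E
```

```text
0.0 [ 0.16107452 -0.60322228  0.23004053] [-1.05837980e-03  9.91507895e-01  1.30042202e-01 -2.18943723e-05]
{'fovy': 44.17951395098615, 'cx': 252.94308904165402, 'cy': 193.51786479338108, 'rvec': array([ 0.75848636, -2.41671055,  1.26922465]), 'tvec': array([0.42111229, 0.20596618, 1.210347  ])}
{'fovy': 46.18975065000879, 'cx': 253.68794658856314, 'cy': 191.35361045283082, 'rvec': array([ 2.12174773, -2.14768909,  0.18172593]), 'tvec': array([0.03677865, 0.53037002, 1.30484624])}
{'fovy': 61.08456136957267, 'cx': 258.2687759619791, 'cy': 193.63427348801207, 'hand_eye': array([[-2.59057089e-04, -9.57544268e-01, -2.88286155e-01,
         7.26779082e-02],
       [ 9.99999541e-01,  1.78649298e-05, -9.57948989e-04,
        -1.09277710e-04],
       [ 9.22428775e-04, -2.88286271e-01,  9.57543824e-01,
        -1.44465761e-01],
       [ 0.00000000e+00,  0.00000000e+00,  0.00000000e+00,
         1.00000000e+00]])}
0.004175821940104167 [ 0.55161126 -0.0642069   0.01184967] [ 0.3583896   0.21362974 -0.12170732] [ 0.91076856 -0.57342096  0.06251599]
0.004150390625 [ 0.53675131  0.02303139 -0.00320785] [0.23245166 0.02898552 0.3196857 ] [0.62052498 0.02535314 0.55756852]
```

View pics/both.png

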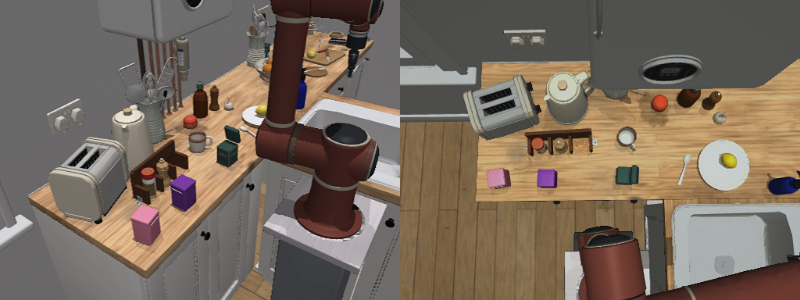

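Run:
```python
from h import *
z=np.load("c0.npz");b,Wb,a,Wa=z["b"],z["Wb"],z["a"],z["Wa"]
c1=cv2.resize(b[150:260,130:330],(800,440),interpolation=cv2.INTER_CUBIC)
save("crop1.png",c1)
for n,im,W in(("top",b,Wb),("scene",a,Wa)):
    hsv=cv2.cvtColor(im,cv2.COLOR_RGB2HSV)
    m=cv2.inRange(hsv,(70,60,15),(100,255,140))>0
    m&=(W[...,0]>.3)&(W[...,0]<.75)&(abs(W[...,1])<.35)&(W[...,2]<.2)&(W[...,2]>.01)
    P=W[m];print(n,m.sum(),P.min(0),P.max(0))
    for lo,hi in((.0,.06),(.06,.072),(.072,.084),(.084,.1),(.1,.125),(.125,.16)):
        Q=P[(P[:,2]>lo)&(P[:,2]<hi)]
        if len(Q)>8: print(lo,len(Q),Q.mean(0).round(3),cv2.minAreaRect(Q[:,:2].astype(np.float32)*1000))
    # rack dark
    g=(W[...,1]>.03)&(W[...,0]>.5)&(W[...,0]<.75)&(W[...,1]<.42)
    for lo,hi in((.05,.07),(.085,.112),(.112,.125)):
        Q=W[g&(W[...,2]>lo)&(W[...,2]<hi)&(im.max(-1)<90)]
        if len(Q)>8: print("rack",lo,len(Q),Q.mean(0).round(3),cv2.minAreaRect(Q[:,:2].astype(np.float32)*1000))
```

```text
top 570 [ 0.39652737 -0.31983419  0.06323703] [0.7392063  0.33441158 0.17695966]
0.072 367 [ 0.429 -0.064  0.078] ((427.76031494140625, -64.4781723022461), (52.33308792114258, 61.006134033203125), 88.1748275756836)
0.1 27 [ 0.425 -0.108  0.112] ((426.2757568359375, -108.35598754882812), (5.178198337554932, 54.54985427856445), 88.72101593017578)
0.125 160 [ 0.432 -0.094  0.14 ] ((566.8607177734375, -23.539337158203125), (588.7615356445312, 337.723388671875), 89.31959533691406)
rack 0.05 451 [0.598 0.207 0.061] ((624.7274780273438, 239.547119140625), (216.1649627685547, 361.8050537109375), 2.7696783542633057)
rack 0.085 478 [0.609 0.242 0.099] ((631.072265625, 238.0703125), (366.9482727050781, 216.80718994140625), 85.12442779541016)
rack 0.112 416 [0.616 0.247 0.117] ((658.7973022460938, 239.62042236328125), (165.7743377685547, 359.4778747558594), 1.9278050661087036)
scene 782 [ 0.39252118 -0.3319168   0.01006292] [ 0.74433601 -0.03389339  0.16719128]
0.0 210 [ 0.417 -0.052  0.031] ((412.7225341796875, -56.304466247558594), (79.06289672851562, 44.02400207519531), 43.75020980834961)
0.0
[... 377 characters left out ...]
, 11.401291847229004)
0.1 104 [ 0.418 -0.094  0.112] ((421.39923095703125, -93.5470962524414), (58.78692626953125, 21.15010643005371), 6.636211395263672)
0.125 134 [ 0.437 -0.103  0.137] ((571.467529296875, -198.53646850585938), (41.39683532714844, 418.59393310546875), 54.73430633544922)
rack 0.05 786 [0.566 0.234 0.059] ((582.4086303710938, 236.00164794921875), (135.9445343017578, 363.22308349609375), 3.8339898586273193)
rack 0.085 820 [0.586 0.25  0.099] ((573.9473876953125, 240.48475646972656), (354.6346435546875, 111.05155944824219), 78.91594696044922)
rack 0.112 313 [0.593 0.255 0.117] ((603.7874755859375, 241.49411010742188), (61.169097900390625, 355.6988220214844), 1.4090282917022705)
```

View pics/crop1.png

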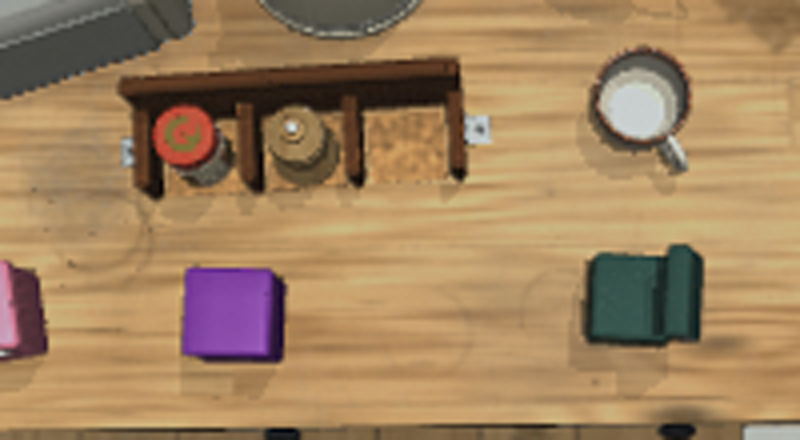

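```bash
cat >> h.py <<'E'
def ray(name,uv,z):
    p=camera_params(name);f=K(p);R=cv2.Rodrigues(np.array(p["rvec"],float))[0];C=-R.T@np.array(p["tvec"]).ravel()
    uv=np.atleast_2d(uv).astype(float);d=np.c_[(uv[:,0]-p["cx"])/f,(uv[:,1]-p["cy"])/f,np.ones(len(uv))]@R
    return C+d*((z-C[2])/d[:,2])[:,None]
def tool(dw):  # world shift (m) -> tool units
    from scipy.spatial.transform import Rotation as Ro
    q=state()["tool_rot"];return (Ro.from_quat([q[1],q[2],q[3],q[0]]).as_matrix().T@np.array(dw)/.025).round(2)
E
python3 - <<'E'
from h import *
z=np.load("c0.npz");b,W=z["b"],z["Wb"]
c=lambda L:[(130+x/4,150+y/4) for x,y in L]
print("front ends",ray("top",c([(150,190),(251,185),(354,180),(457,175)]),.062).round(4))
print("board back",ray("top",c([(118,80),(457,58)]),.117).round(4))
print("board front",ray("top",c([(118,98),(460,75)]),.117).round(4))
print("tin left",ray("top",c([(597,254),(587,343)]),.078).round(4))
hsv=cv2.cvtColor(b,cv2.COLOR_RGB2HSV)
g=(abs(W[...,1]+.07)<.09)&(abs(W[...,0]-.43)<.06)&(hsv[...,1]>60)&(hsv[...,0]>60)&(hsv[...,0]<100)
for lo,hi in((.07,.085),(.1,.128),(.128,.15)):
    Q=W[g&(W[...,2]>lo)&(W[...,2]<hi)];print(lo,len(Q),Q.min(0).round(3),Q.max(0).round(3));print(cv2.boxPoints(cv2.minAreaRect(Q[:,:2].astype(np.float32)*1000)).round(1).tolist())
Q=W[(W[...,0]>.52)&(W[...,0]<.75)&(W[...,1]>.08)&(W[...,1]<.42)&(W[...,2]>.105)&(W[...,2]<.125)&(b.max(-1)<110)]
print(cv2.minAreaRect(Q[:,:2].astype(np.float32)*1000),cv2.fitLine(Q[:,:2].astype(np.float32),cv2.DIST_HUBER,0,.01,.01).ravel())
Q=W[(W[...,0]>.52)&(W[...,0]<.75)&(W[...,1]>.08)&(W[...,1]<.42)&(W[...,2]>.055)&(W[...,2]<.068)&(b.max(-1)<110)]
for k in range(4):
    y=.36-.078*k
h,e=np.histogram(Q[:,1],np.arange(.08,.42,.006));print([(round(a,3),n) for a,n in zip(e,h) if n])
E
```

```text
front ends [[0.5125 0.2849 0.062 ]
 [0.5153 0.2104 0.062 ]
 [0.5182 0.1344 0.062 ]
 [0.521  0.0584 0.062 ]]
board back [[0.5836 0.2988 0.117 ]
 [0.5968 0.0566 0.117 ]]
board front [[0.5705 0.2985 0.117 ]
 [0.5843 0.0546 0.117 ]]
tin left [[ 0.4591 -0.0428  0.078 ]
 [ 0.3949 -0.0343  0.078 ]]
0.07 374 [ 0.397 -0.092  0.071] [ 0.458 -0.038  0.084]
[[396.3999938964844, -89.69999694824219], [457.3999938964844, -91.5999984741211], [459.1000061035156, -39.29999923706055], [398.1000061035156, -37.400001525878906]]
0.1 32 [ 0.399 -0.111  0.102] [ 0.453 -0.105  0.127]
[[399.0, -110.69999694824219], [453.5, -111.19999694824219], [453.5, -105.80000305175781], [399.1000061035156, -105.19999694824219]]
0.128 152 [ 0.397 -0.106  0.128] [ 0.456 -0.084  0.146]
[[396.0, -101.30000305175781], [455.0, -106.5], [456.79998779296875, -86.5], [397.79998779296875, -81.30000305175781]]
((627.7411499023438, 253.10214233398438), (354.9249267578125, 205.11952209472656), 78.41421508789062) [0.10961902 0.9939737  0.60235757 0.21289682]
[(np.float64(0.08), np.int64(6)), (np.float64(0.086), np.int64(4)), (np.float6
[... 1088 characters left out ...]
4(0.29), np.int64(37)), (np.float64(0.296), np.int64(22)), (np.float64(0.302), np.int64(2)), (np.float64(0.308), np.int64(3)), (np.float64(0.314), np.int64(4)), (np.float64(0.32), np.int64(3)), (np.float64(0.326), np.int64(3)), (np.float64(0.332), np.int64(3)), (np.float64(0.338), np.int64(1)), (np.float64(0.344), np.int64(2)), (np.float64(0.35), np.int64(1)), (np.float64(0.356), np.int64(3)), (np.float64(0.362), np.int64(4)), (np.float64(0.368), np.int64(4)), (np.float64(0.374), np.int64(2)), (np.float64(0.38), np.int64(2)), (np.float64(0.386), np.int64(2)), (np.float64(0.392), np.int64(1)), (np.float64(0.398), np.int64(5)), (np.float64(0.404), np.int64(3)), (np.float64(0.41), np.int64(4))]
```

Emit:
jog_arm(targets=[[[3,-2.9,0.4],[0,0,-1.3],30],[[5,-4.9,0.6],[0,0,-2.6],30],[[7,-6.8,0.8],[0,0,-3.9],30],[[9,-8.8,1],[0,0,-5.2],30],[[11,-10.7,1.2],[0,0,-6.5],30],[[13,-12.7,1.2],[0,0,-7.8],30],[[14.2,-13.9,1.2],[0,0,-9],30],[[14.8,-14.4,1.2],[0,0,-9.7],30]])

```text
time: 1.1
tool_pos: [0.4172, -0.1734, 0.2013]
tool_rot: [0.0, 0.69, 0.724, 0.0]
contact_force: [0.6, -0.7, -0.5]
gripper_width: 0.299
grasp_force: 0.0
```

Emit:
jog_arm(targets=[[[0,0,0],[0,0,0],30],[[0,0,0],[0,0,0],30]])

```text
time: 1.35
tool_pos: [0.4165, -0.1754, 0.2013]
tool_rot: [-0.0, 0.691, 0.723, -0.0]
contact_force: [0.6, -0.1, -0.7]
gripper_width: 0.3
grasp_force: 0.0
```

Run:
```python
from h import *
s=state();print(s["time"],s["tool_pos"],s["tool_rot"],s["gripper_width"],s["contact_force"])
im,W=cloud("wrist");save("w1.png",im)
print(tool([.425-s["tool_pos"][0],-.15-s["tool_pos"][1],.118-s["tool_pos"][2]]))
```

```text
1.35 [ 0.41646696 -0.1753782   0.20125195] [-2.68392040e-04  6.91144110e-01  7.22716837e-01 -3.48568074e-04] 0.29976810112865737 [ 0.56039356 -0.08493261 -0.66906293]
[1.   0.39 3.33]
```

View pics/w1.png

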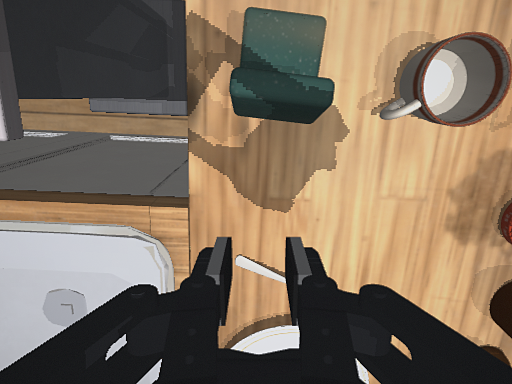

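Emit:
jog_arm(targets=[[[0.6,0.4,1],[0,0,0],30],[[0.8,0.4,2],[0,0,0],30],[[0.8,0.4,3.1],[0,0,0],30],[[1.0,0.4,3.1],[0,0,0],30],[[1.2,0.4,3.1],[0,0,0],30],[[1.4,0.4,3.1],[0,0,0],30],[[1.6,0.4,3.1],[0,0,0],30],[[1.8,0.4,3.1],[0,0,0],30]])

```text
time: 2.4
tool_pos: [0.425, -0.1297, 0.1247]
tool_rot: [0.0, 0.691, 0.723, 0.0]
contact_force: [0.0, 0.2, 0.1]
gripper_width: 0.302
grasp_force: 0.0
```

Emit:
jog_arm(targets=[[[0.2,0,0],[0,0,0],30],[[0.4,0,0],[0,0,0],30],[[0.6,0,0],[0,0,0],30],[[0.8,0,0],[0,0,0],30],[[1.0,0,0],[0,0,0],30],[[1.2,0,0],[0,0,0],30],[[1.4,0,0],[0,0,0],30],[[1.6,0,0],[0,0,0],30]])

```text
time: 3.4
tool_pos: [0.4229, -0.0897, 0.1241]
tool_rot: [-0.0, 0.691, 0.723, -0.0]
contact_force: [-0.2, -0.1, 0.1]
gripper_width: 0.303
grasp_force: 0.1
```

Emit:
jog_arm(targets=[[[0.25,0,0],[0,0,0],30],[[0.5,0,0],[0,0,0],30],[[0.8,0,0],[0,0,0],30],[[1.1,0,0],[0,0,0],30],[[1.4,0,0],[0,0,0],30],[[1.6,0,0],[0,0,0],30]])

```text
time: 4.15
tool_pos: [0.4211, -0.0495, 0.1241]
tool_rot: [-0.0, 0.691, 0.723, -0.0]
contact_force: [0.9, 0.9, -0.6]
gripper_width: 0.296
grasp_force: 0.0
```

Run:
```python
from h import *
s=state();print(s["time"],s["tool_pos"],s["contact_force"])
im,W=cloud("wrist");b,Wb=cloud("top")
save("w2.png",np.hstack([cv2.resize(im,(400,300)),cv2.resize(b[190:265,230:330],(400,300))]))
```

```text
4.15 [ 0.42114887 -0.04948833  0.12411052] [ 0.87853615  0.89322072 -0.5829429 ]
```

View pics/w2.png

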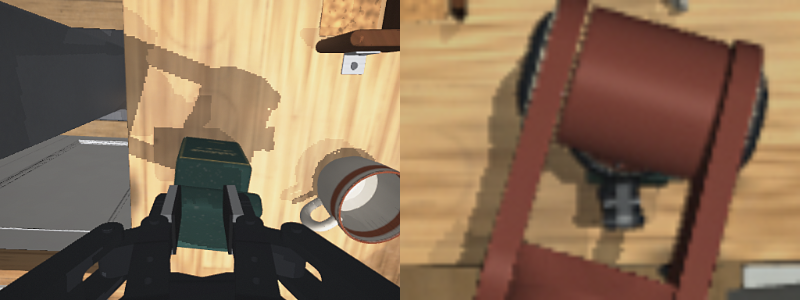

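Emit:
jog_arm(targets=[[[0.2,0,0.3],[0,0,0],30],[[0.2,0,0.6],[0,0,0],30],[[0.2,0,0.8],[0,0,0],30],[[0.2,0,0.95],[0,0,0],30],[[0.2,0,1.0],[0,0,0],30]])

```text
time: 4.88
tool_pos: [0.4208, -0.0451, 0.0987]
tool_rot: [-0.0, 0.691, 0.723, -0.0]
contact_force: [0.3, -0.3, 0.8]
gripper_width: 0.301
grasp_force: 0.0
```

Emit:
jog_arm(targets=[[[0,0,0.06],[0,0,0],30],[[0,0,0.12],[0,0,0],30],[[0,0,0.12],[0,0,0],30]])

```text
time: 5.25
tool_pos: [0.4212, -0.0451, 0.0965]
tool_rot: [0.0, 0.691, 0.723, 0.0]
contact_force: [-0.3, 0.7, 1.8]
gripper_width: 0.301
grasp_force: 0.9
```

Emit:
jog_arm(targets=[[[0,0,0.06],[0,0,0],30],[[0,0,0.06],[0,0,0],30],[[0,0,-0.8],[0,0,0],30],[[-1,0,-1.4],[0,0,0],30],[[-2.5,0,-1.4],[0,0,0],30],[[-4,0,-1.4],[0,0,0],30],[[-4.6,0,-1.4],[0,0.6,0],30],[[-4.6,0,-1.4],[0,1.2,0],30]])

```text
time: 6.25
tool_pos: [0.4262, -0.1609, 0.1312]
tool_rot: [-0.061, 0.689, 0.72, 0.059]
contact_force: [-0.1, -0.5, -0.5]
gripper_width: 0.297
grasp_force: 0.0
```

Run:
```python
from h import *
s=state();p=s["tool_pos"];print(s["time"],p,s["contact_force"])
im,W=cloud("wrist");save("w3.png",im)
hsv=cv2.cvtColor(im,cv2.COLOR_RGB2HSV)
g=(abs(W[...,1]+.06)<.08)&(abs(W[...,0]-.43)<.06)&(hsv[...,1]>60)&(hsv[...,0]>60)&(hsv[...,0]<100)
for lo,hi in((.02,.078),(.085,.093),(.093,.104),(.104,.15)):
    Q=W[g&(W[...,2]>lo)&(W[...,2]<hi)];print(lo,len(Q))
    if len(Q)>9:print(Q.min(0).round(3),Q.max(0).round(3),cv2.boxPoints(cv2.minAreaRect(Q[:,:2].astype(np.float32)*1000)).round(1).tolist())
print(tool([.428-p[0],-.14-p[1],.035-p[2]]))
```

```text
6.25 [ 0.42615441 -0.16093926  0.13123721] [-0.0996496  -0.50608104 -0.4527405 ]
0.02 0
0.085 0
0.093 8704
[ 0.396 -0.1    0.095] [ 0.46  -0.048  0.101] [[395.0, -97.9000015258789], [456.79998779296875, -102.30000305175781], [460.3999938964844, -52.0], [398.70001220703125, -47.5]]
0.104 0
[0.17 0.11 3.94]
```

View pics/w3.png

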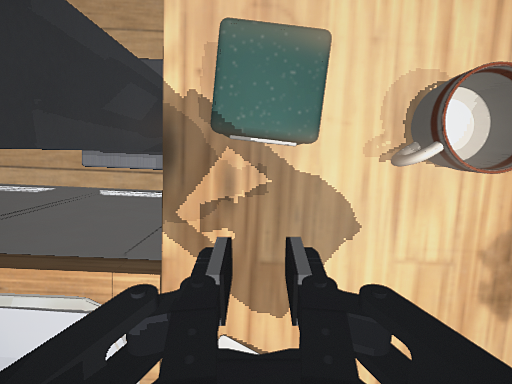

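Emit:
jog_arm(targets=[[[0,0.1,1.2],[0,0,0],30],[[0,0.1,2.4],[0,0,0],30],[[0,0.1,3.4],[0,0,0],30],[[0.1,0.1,3.9],[0,0,0],30],[[0.35,0.1,3.95],[0,0,0],30],[[0.6,0.1,4.0],[0,0,0],30],[[0.85,0.1,4.05],[0,0,0],30],[[1.1,0.1,4.1],[0,0,0],30]])

```text
time: 7.3
tool_pos: [0.4271, -0.1155, 0.0354]
tool_rot: [-0.06, 0.689, 0.72, 0.058]
contact_force: [-0.1, 0.2, -0.3]
gripper_width: 0.296
grasp_force: 0.0
```

Emit:
jog_arm(targets=[[[0.2,0,0.03],[0,0,0],30],[[0.4,0,0.07],[0,0,0],30],[[0.6,0,0.1],[0,0,0],30],[[0.8,0,0.14],[0,0,0],30],[[1.0,0,0.17],[0,0,0],30],[[1.2,0,0.2],[0,0,0],30],[[1.4,0,0.24],[0,0,0],30],[[1.6,0,0.27],[0,0,0],30]])

```text
time: 8.3
tool_pos: [0.4247, -0.0747, 0.0345]
tool_rot: [-0.061, 0.689, 0.72, 0.058]
contact_force: [0.7, -1.8, -0.0]
gripper_width: 0.301
grasp_force: 1.0
```

```bash
cat >> h.py <<'E'
def tin(im,W,c,r=.07):
    hsv=cv2.cvtColor(im,cv2.COLOR_RGB2HSV)
    g=(np.hypot(W[...,0]-c[0],W[...,1]-c[1])<r)&(hsv[...,1]>60)&(hsv[...,0]>60)&(hsv[...,0]<100)
    Q=W[g&(W[...,2]>.09)&(W[...,2]<.106)]
    print("tin",len(Q),Q.min(0).round(4),Q.max(0).round(4),cv2.boxPoints(cv2.minAreaRect(Q[:,:2].astype(np.float32)*1000)).round(1).tolist())
E
python3 - <<'E'
from h import *
s=state();p=s["tool_pos"];print(s["time"],p,s["contact_force"])
im,W=cloud("wrist");save("w4.png",im)
tin(im,W,(p[0],p[1]+.045))
E
```

```text
8.3 [ 0.42465816 -0.07472598  0.03452792] [ 0.72064332 -1.80812023 -0.02916082]
tin 44024 [ 0.3899 -0.0659  0.0944] [ 0.4547 -0.0017  0.1011] [[389.6000061035156, -4.0], [392.6000061035156, -66.5999984741211], [455.1000061035156, -63.599998474121094], [452.20001220703125, -1.100000023841858]]
```

View pics/w4.png

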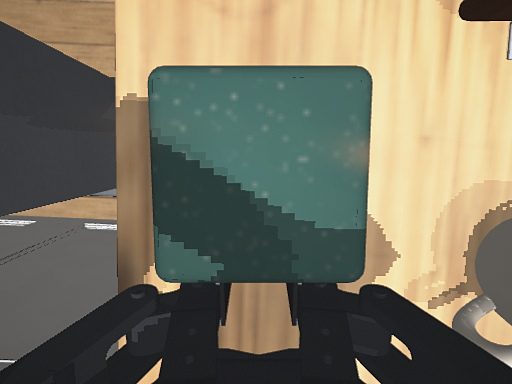

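Emit:
jog_arm(targets=[[[0.25,0,0.04],[0,0,0],30],[[0.5,0,0.08],[0,0,0],30],[[0.75,0,0.13],[0,0,0],30],[[1.0,0,0.17],[0,0,0],30],[[1.25,0,0.21],[0,0,0],30],[[1.5,0,0.25],[0,0,0],30],[[1.75,0,0.3],[0,0,0],30],[[2.0,0,0.34],[0,0,0],30]])

```text
time: 9.35
tool_pos: [0.4226, -0.0241, 0.0346]
tool_rot: [-0.06, 0.689, 0.72, 0.058]
contact_force: [-0.4, -1.7, -0.7]
gripper_width: 0.3
grasp_force: 0.8
```

Emit:
jog_arm(targets=[[[0.25,0,0.04],[0,0,0],30],[[0.5,0,0.08],[0,0,0],30],[[0.75,0,0.13],[0,0,0],30],[[1.0,0,0.17],[0,0,0],30],[[1.25,0,0.21],[0,0,0],30],[[1.5,0,0.25],[0,0,0],30],[[1.75,0,0.3],[0,0,0],30],[[2.0,0,0.34],[0,0,0],30]])

```text
time: 10.35
tool_pos: [0.4204, 0.0266, 0.0346]
tool_rot: [-0.06, 0.689, 0.72, 0.058]
contact_force: [0.1, -1.4, -1.0]
gripper_width: 0.298
grasp_force: 0.9
```

Run:
```python
from h import *
s=state();p=s["tool_pos"];print(s["time"],p,s["contact_force"])
im,W=cloud("wrist");tin(im,W,(p[0],p[1]+.045))
g=(W[...,2]>.055)&(W[...,2]<.066)&(W[...,0]>.5)&(im.max(-1)<100)
Q=W[g]
for c in(.058,.134):
    q=Q[abs(Q[:,1]-c)<.015]
    for x in(.5,.51,.52,.53,.54,.55):
        r=q[(q[:,0]>=x)&(q[:,0]<x+.01)]
        if len(r)>5:print(c,x,len(r),r[:,1].min().round(4),r[:,1].max().round(4),r[:,0].min().round(4))
save("w5.png",im)
```

```text
10.35 [0.4203615  0.02660274 0.03464648] [ 0.09039895 -1.41508216 -1.00177413]
tin 43801 [0.3861 0.0351 0.0944] [0.4504 0.0999 0.1011] [[385.6000061035156, 97.30000305175781], [388.3999938964844, 34.70000076293945], [450.8999938964844, 37.599998474121094], [448.0, 100.19999694824219]]
```

View pics/w5.png

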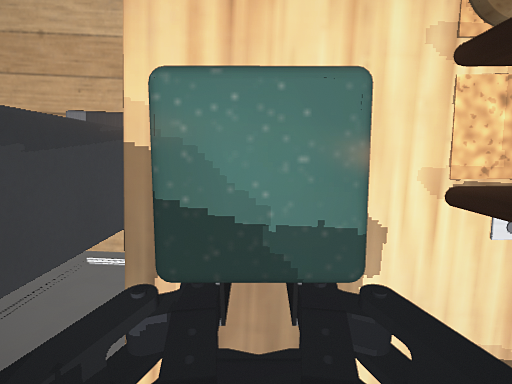

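Run:
```python
from h import *
im,W=cloud("wrist")
for u,v in((470,48),(500,38),(465,195),(500,200),(490,120),(460,190),(465,52)):print(u,v,W[v,u].round(4),im[v,u])
m=(W[...,2]>.05)&(W[...,0]>.47)&(im.max(-1)<110)
for u in(465,475,485,495,505):
    for a,b in((0,110),(150,230)):
        vv=np.where(m[a:b,u])[0]+a
        t=[v for v in vv if .056<W[v,u,2]<.07]
        if t:print(u,t[0],t[-1],W[t[0],u].round(4),W[t[-1],u].round(4))
```

```text
470 48 [0.5214 0.1329 0.0178] [45 32 26]
500 38 [0.5224 0.1312 0.0372] [40 26 22]
465 195 [0.5267 0.0587 0.0196] [48 35 26]
500 200 [0.5278 0.0595 0.0431] [46 30 23]
490 120 [0.5458 0.0998 0.0037] [233 182 120]
460 190 [0.5281 0.0607 0.0128] [56 38 30]
465 52 [0.522  0.1324 0.0129] [47 33 26]
```

Emit:
jog_arm(targets=[[[0.25,0,0.04],[0,0,0],30],[[0.5,0,0.08],[0,0,0],30],[[0.7,0,0.12],[0,0,0],30],[[0.85,0,0.14],[0,0,0],30],[[0.92,0,0.155],[0,0,0],30],[[0.92,0,0.155],[0,0,0],30]])

```text
time: 11.2
tool_pos: [0.4192, 0.0498, 0.0346]
tool_rot: [-0.061, 0.689, 0.72, 0.058]
contact_force: [-0.3, -0.0, -1.0]
gripper_width: 0.305
grasp_force: 0.1
```

Run:
```python
from h import *
s=state();p=s["tool_pos"];print(s["time"],p,s["contact_force"],s["joint_pos"])
im,W=cloud("wrist");tin(im,W,(p[0],p[1]+.045))
```

```text
11.2 [0.4192466  0.04978576 0.03460963] [-0.31111913 -0.02847746 -1.00324374] [-0.1697456  -0.2338156   2.23731705  0.17776366  1.1798297  -0.28548624]
tin 43942 [0.3851 0.0487 0.0944] [0.4578 0.1234 0.1031] [[384.6000061035156, 121.0], [388.0, 45.599998474121094], [457.79998779296875, 48.70000076293945], [454.3999938964844, 124.0999984741211]]
```

Emit:
jog_arm(targets=[[[-0.5,0,-0.08],[0,0,0],30],[[-1.0,0,-0.17],[0,0,0],30],[[-0.8,0,-1.5],[0,0,0],30],[[-0.5,0,-3.0],[0,0,0],30],[[-0.3,0,-4.1],[0,0,0],30],[[-0.3,0,-4.1],[0,-0.6,0],30],[[-0.3,0,-4.1],[0,-1.2,0],30],[[-0.3,0,-4.1],[0,-1.2,0],30]])

```text
time: 12.25
tool_pos: [0.4204, 0.0252, 0.1345]
tool_rot: [-0.0, 0.691, 0.723, 0.0]
contact_force: [-0.0, 0.9, -0.2]
gripper_width: 0.302
grasp_force: 0.0
```

Run:
```python
from h import *
s=state();p=s["tool_pos"];print(s["time"],p,s["tool_rot"],tool([.362-p[0],.088-p[1],0]))
```

```text
12.25 [0.42037603 0.02520373 0.13454633] [-2.16079300e-04  6.90791941e-01  7.23053494e-01  3.05755994e-04] [ 2.62 -2.22  0.  ]
```

Emit:
jog_arm(targets=[[[0.3,-0.8,0],[0,0,1.3],30],[[0.6,-1.6,0],[0,0,2.6],30],[[1.0,-2.2,0],[0,0,3.9],30],[[1.4,-2.2,0],[0,0,5.2],30],[[1.8,-2.2,0],[0,0,6.5],30],[[2.2,-2.2,0],[0,0,7.8],30],[[2.5,-2.2,0],[0,0,9.1],30],[[2.62,-2.2,0],[0,0,10.4],30]])

```text
time: 13.25
tool_pos: [0.3625, 0.0878, 0.1342]
tool_rot: [-0.001, 0.997, 0.078, -0.0]
contact_force: [-0.5, -0.5, 1.2]
gripper_width: 0.303
grasp_force: 0.0
```

Emit:
jog_arm(targets=[[[0,0,0],[0,0,0.8],30],[[0,0,0],[0,0.4,0.8],30],[[0,0,0],[0,0.7,0.8],30],[[0,0,0],[0,0.7,0.8],30]])

```text
time: 13.75
tool_pos: [0.3622, 0.0874, 0.1341]
tool_rot: [-0.004, 0.999, 0.025, 0.048]
contact_force: [0.0, -0.7, 0.4]
gripper_width: 0.3
grasp_force: 0.0
```

Run:
```python
from h import *
from scipy.spatial.transform import Rotation as Ro
s=state();p=s["tool_pos"];q=s["tool_rot"];print(s["time"],p,s["joint_pos"]);print(Ro.from_quat([q[1],q[2],q[3],q[0]]).as_matrix().round(3),tool([.36-p[0],.088-p[1],.035-p[2]]))
im,W=cloud("wrist");tin(im,W,(.417,.091),.06);save("w6.png",im)
```

```text
13.75 [0.36223177 0.08743423 0.13414177] [ 0.03011197 -0.64679827  2.33410749  0.00837872  1.35745108  1.54939321]
[[ 0.994  0.05   0.096]
 [ 0.05  -0.999  0.011]
 [ 0.097 -0.006 -0.995]] [-0.47 -0.    3.94]
tin 9822 [0.3851 0.0594 0.0943] [0.4491 0.1233 0.1009] [[384.8999938964844, 121.0999984741211], [387.8999938964844, 58.70000076293945], [449.3999938964844, 61.599998474121094], [446.3999938964844, 124.0999984741211]]
```

View pics/w6.png

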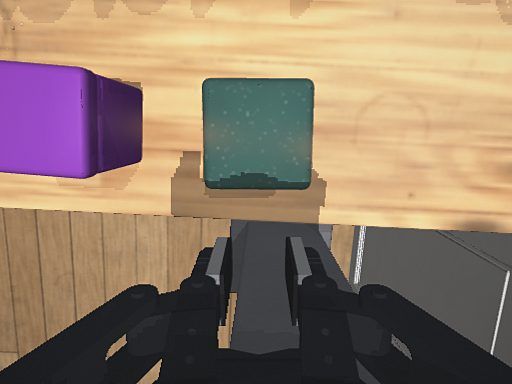

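Emit:
jog_arm(targets=[[[-0.2,-0.05,1],[0,0,0],30],[[-0.3,-0.05,2],[0,0,0],30],[[-0.4,-0.05,3],[0,0,0],30],[[-0.42,-0.05,3.9],[0,0,0],30],[[-0.42,-0.05,3.9],[0,0,0],30]])

```text
time: 14.42
tool_pos: [0.3599, 0.0895, 0.0345]
tool_rot: [-0.004, 0.999, 0.025, 0.046]
contact_force: [0.4, 0.1, 0.1]
gripper_width: 0.3
grasp_force: 0.0
```

Run:
```python
from h import *
s=state();p=s["tool_pos"];print(s["time"],p,s["joint_pos"],s["contact_force"])
im,W=cloud("wrist");tin(im,W,(.417,.091),.06)
```

```text
14.425 [0.35991477 0.08947809 0.03448534] [ 0.0367596  -0.49299567  2.41711621  0.00789016  1.1255815   1.55369816] [0.37685981 0.08774634 0.14125369]
tin 46309 [0.3847 0.0591 0.094 ] [0.4495 0.1235 0.1012] [[384.29998779296875, 121.4000015258789], [387.0, 58.70000076293945], [450.0, 61.400001525878906], [447.29998779296875, 124.0999984741211]]
```

Emit:
jog_arm(targets=[[[0.25,0,0.02],[0,0,0],30],[[0.5,0,0.05],[0,0,0],30],[[0.7,0,0.07],[0,0,0],30],[[0.9,0,0.09],[0,0,0],30],[[1.1,0,0.11],[0,0,0],30],[[1.3,0,0.13],[0,0,0],30],[[1.5,0,0.15],[0,0,0],30],[[1.7,0,0.17],[0,0,0],30]])

```text
time: 15.48
tool_pos: [0.4044, 0.092, 0.0362]
tool_rot: [-0.004, 0.998, 0.026, 0.049]
contact_force: [-2.8, 0.5, 0.5]
gripper_width: 0.296
grasp_force: 1.1
```

Emit:
jog_arm(targets=[[[0.2,0,0.02],[0,0,0],30],[[0.4,0,0.04],[0,0,0],30],[[0.6,0,0.06],[0,0,0],30],[[0.8,0,0.08],[0,0,0],30],[[1.0,0,0.1],[0,0,0],30],[[1.15,0,0.11],[0,0,0],30],[[1.15,0,0.11],[0,0,0],30]])

```text
time: 16.35
tool_pos: [0.4336, 0.0935, 0.0365]
tool_rot: [-0.004, 0.998, 0.026, 0.049]
contact_force: [0.1, -1.0, -0.8]
gripper_width: 0.3
grasp_force: 0.0
```

Run:
```python
from h import *
s=state();p=s["tool_pos"];print(s["time"],p,s["contact_force"])
im,W=cloud("wrist");tin(im,W,(p[0]+.043,p[1]+.003),.05);save("w7.png",im)
m=(W[...,0]>.5)&(W[...,0]<.6)&(im.max(-1)<120)&(W[...,2]<.07)&(W[...,2]>.05)
Q=W[m]
for x in np.arange(.515,.58,.01):
    for c in(.06,.136):
        r=Q[(abs(Q[:,0]-x)<.005)&(abs(Q[:,1]-c)<.02)]
        if len(r)>5:print(round(x,3),c,len(r),r[:,1].min().round(4),r[:,1].max().round(4),r[:,2].mean().round(3))
```

```text
16.35 [0.43360142 0.09346203 0.03649225] [ 0.07870209 -1.03348375 -0.83934638]
tin 43616 [0.4421 0.0621 0.0949] [0.5068 0.1266 0.101 ] [[441.70001220703125, 123.9000015258789], [445.0, 61.400001525878906], [507.20001220703125, 64.69999694824219], [504.0, 127.19999694824219]]
0.525 0.06 424 0.0507 0.0612 0.058
0.525 0.136 1066 0.1269 0.1392 0.061
0.535 0.06 932 0.0497 0.0621 0.061
0.535 0.136 495 0.127 0.1395 0.061
0.545 0.06 24 0.0615 0.062 0.052
```

View pics/w7.png

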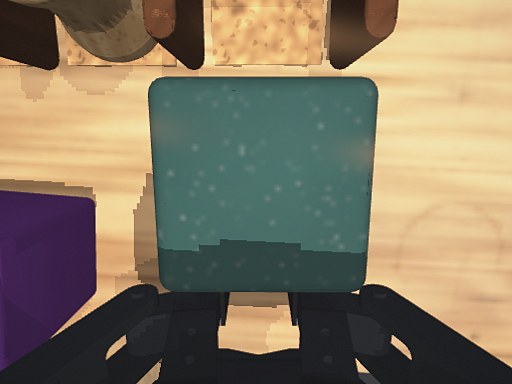

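Emit:
jog_arm(targets=[[[0.12,0,0.01],[0,0,0],30],[[0.24,0.03,0.02],[0,0,0],30],[[0.36,0.06,0.03],[0,0,0],30],[[0.48,0.09,0.05],[0,0,0],30],[[0.54,0.1,0.05],[0,0,0],30],[[0.54,0.1,0.05],[0,0,0],30]])

```text
time: 17.15
tool_pos: [0.4469, 0.0916, 0.0363]
tool_rot: [-0.004, 0.998, 0.026, 0.049]
contact_force: [-0.8, 0.4, -0.1]
gripper_width: 0.3
grasp_force: 0.4
```

```bash
cat >> h.py <<'E'
def chk():
    s=state();p=s["tool_pos"];print(s["time"],p,s["contact_force"])
    im,W=cloud("wrist");tin(im,W,(p[0]+.043,p[1]+.002),.05)
    Q=W[(W[...,0]>.5)&(W[...,0]<.6)&(im.max(-1)<120)&(W[...,2]<.07)&(W[...,2]>.055)]
    for x in np.arange(.525,.58,.01):
        for c in(.06,.136):
            r=Q[(abs(Q[:,0]-x)<.005)&(abs(Q[:,1]-c)<.02)]
            if len(r)>50:print(round(x,3),c,len(r),r[:,1].min().round(4),r[:,1].max().round(4))
    return im,W
E
python3 - <<'E'
from h import *
chk()
E
```

```text
17.15 [0.44687446 0.09156648 0.03634689] [-0.81485841  0.42045194 -0.12279053]
tin 43814 [0.455  0.0603 0.0936] [0.5205 0.125  0.1011] [[454.5, 122.30000305175781], [457.6000061035156, 59.599998474121094], [520.7999877929688, 62.70000076293945], [517.5999755859375, 125.4000015258789]]
0.525 0.06 300 0.0506 0.0611
0.525 0.136 527 0.127 0.139
0.535 0.06 335 0.0501 0.062
0.535 0.136 606 0.127 0.1559
0.545 0.06 643 0.0505 0.0625
0.545 0.136 1001 0.1275 0.156
0.555 0.06 136 0.0509 0.0627
```

Emit:
jog_arm(targets=[[[0.15,0,0.015],[0,0,0],30],[[0.3,0,0.03],[0,0,0],30],[[0.45,0,0.045],[0,0,0],30],[[0.6,0,0.06],[0,0,0],30],[[0.75,0,0.075],[0,0,0],30],[[0.9,0,0.09],[0,0,0],30],[[1.05,0,0.1],[0,0,0],30],[[1.2,0,0.12],[0,0,0],30]])

```text
time: 18.2
tool_pos: [0.477, 0.0932, 0.0363]
tool_rot: [-0.004, 0.998, 0.026, 0.049]
contact_force: [-2.4, 0.0, 0.4]
gripper_width: 0.296
grasp_force: 0.9
```

Run:
```python
from h import *
chk()
```

```text
18.2 [0.47698822 0.09322513 0.03632205] [-2.4319044   0.0324594   0.37002116]
tin 44664 [0.4851 0.0615 0.0944] [0.5504 0.1266 0.1012] [[484.8999938964844, 123.80000305175781], [488.1000061035156, 61.0], [550.9000244140625, 64.30000305175781], [547.7000122070312, 127.0]]
0.535 0.136 76 0.1364 0.1559
0.545 0.136 299 0.1362 0.156
0.555 0.06 142 0.0512 0.0634
0.555 0.136 510 0.1281 0.156
0.565 0.06 302 0.0511 0.0636
0.565 0.136 560 0.1287 0.1559
0.575 0.06 477 0.0521 0.0642
0.575 0.136 938 0.1292 0.1417
```

Entering the bay freely (2.4 N, sliding friction only). Continue to the board.

Emit:
jog_arm(targets=[[[0.15,0,0.015],[0,0,0],30],[[0.3,0,0.03],[0,0,0],30],[[0.45,0,0.045],[0,0,0],30],[[0.6,0,0.06],[0,0,0],30],[[0.75,0,0.075],[0,0,0],30],[[0.9,0,0.09],[0,0,0],30],[[1.0,0,0.1],[0,0,0],30]])

```text
time: 19.12
tool_pos: [0.5021, 0.0945, 0.0363]
tool_rot: [-0.004, 0.998, 0.026, 0.049]
contact_force: [-1.8, 0.1, 1.3]
gripper_width: 0.3
grasp_force: 1.2
```

Emit:
jog_arm(targets=[[[0.08,0,0.01],[0,0,0],30],[[0.16,0,0.015],[0,0,0],30],[[0.2,0,0.02],[0,0,0],30]])

```text
time: 19.5
tool_pos: [0.5069, 0.0948, 0.0362]
tool_rot: [-0.004, 0.998, 0.026, 0.049]
contact_force: [-2.6, 0.9, 1.3]
gripper_width: 0.303
grasp_force: 1.2
```

Emit:
jog_arm(targets=[[[0.05,0,0],[0,0,0],30],[[0.1,0,0.01],[0,0,0],30],[[0.1,0,0.01],[0,0,0],30]])

```text
time: 19.88
tool_pos: [0.5096, 0.0949, 0.0363]
tool_rot: [-0.004, 0.998, 0.026, 0.049]
contact_force: [-1.6, 0.3, 0.6]
gripper_width: 0.302
grasp_force: 0.6
```

Emit:
jog_arm(targets=[[[0.05,0,0],[0,0,0],30],[[0.1,0,0.01],[0,0,0],30],[[0.1,0,0.01],[0,0,0],30]])

```text
time: 20.25
tool_pos: [0.5111, 0.095, 0.036]
tool_rot: [-0.004, 0.999, 0.026, 0.047]
contact_force: [-5.0, -1.1, 3.4]
gripper_width: 0.299
grasp_force: 2.6
```

Run:
```python
from h import *
im,W=chk()
Q=W[(W[...,0]>.55)&(W[...,0]<.63)&(abs(W[...,1]-.095)<.025)]
h,e=np.histogram(Q[:,2],np.arange(0,.13,.01));print(h)
r=Q[Q[:,2]>.11];print(len(r),r[:,0].min() if len(r) else 0)
```

```text
20.25 [0.51106713 0.09498527 0.0359577 ] [-4.98923078 -1.10439314  3.35033135]
tin 45368 [0.5197 0.0634 0.094 ] [0.5844 0.1285 0.1011] [[519.0999755859375, 125.4000015258789], [522.5999755859375, 62.70000076293945], [585.0999755859375, 66.19999694824219], [581.7000122070312, 128.89999389648438]]
0.525 0.136 65 0.1364 0.1388
0.535 0.06 113 0.05 0.0528
0.535 0.136 116 0.1367 0.1559
0.545 0.06 61 0.0503 0.053
0.545 0.136 192 0.137 0.156
0.555 0.136 246 0.1377 0.156
0.565 0.136 73 0.1382 0.1558
0.575 0.136 172 0.1384 0.1417
[    0     0     0     0     0     0     0     0     0 23724  1834 16537]
16651 0.5820861034095278
```

Emit:
jog_arm(targets=[[[0.06,0,0.01],[0,0,0],30],[[0.12,0,0.01],[0,0,0],30],[[0.12,0,0.01],[0,0,0],30]])

```text
time: 20.68
tool_pos: [0.5111, 0.0951, 0.0346]
tool_rot: [-0.004, 0.999, 0.026, 0.044]
contact_force: [-12.8, -0.4, 6.2]
gripper_width: 0.303
grasp_force: 4.8
```

Emit:
jog_arm(targets=[[[-0.3,0,-0.03],[0,0,0],30],[[-1,0,-0.1],[0,0,0],30],[[-2,0,-0.2],[0,0,0],30],[[-2.2,0,-1],[0,0,0],30],[[-2.2,0,-2.5],[0,0,0],30],[[-2.2,0,-4],[0,0,0],30],[[-2.2,0,-4.5],[0,0,0],30],[[-2.2,0,-4.5],[0,0,0],30]])

```text
time: 21.68
tool_pos: [0.4501, 0.0912, 0.1436]
tool_rot: [-0.004, 0.998, 0.026, 0.05]
contact_force: [0.2, -0.3, 0.6]
gripper_width: 0.302
grasp_force: 0.0
```

Run:
```python
from h import *
im,W=cloud("wrist");tin(im,W,(.552,.096),.06)
save("w8.png",im)
```

```text
tin 11226 [0.5187 0.0638 0.0903] [0.5808 0.1282 0.1008] [[518.4000244140625, 125.5], [521.5, 63.0], [580.7999877929688, 66.0], [577.7000122070312, 128.39999389648438]]
```

View pics/w8.png

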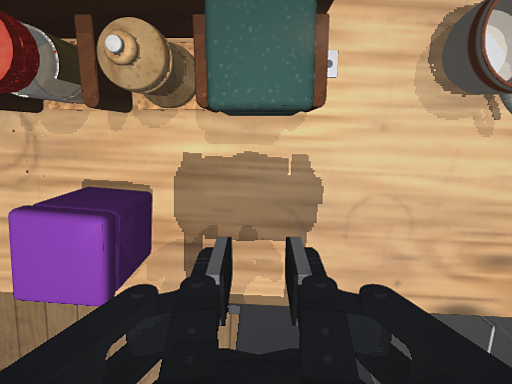

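The tin sits in the right-hand bay at (260,55), square between the dividers at (200,60) and (321,60) and against the board. Its lid is flat and nothing else has moved.

```bash
python3 -c "
from plant import *
print(job_done())"
```

```text
the job is handed in; nothing more can be done
None
```

I pushed the lid shut and slid the tin into the empty right-hand bay until it pressed on the back board (12.8 N on the last push). I handed the job in at about 22 s; the interface did not say whether it passed.

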